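Line up the bench containers by height

ROBOT

A 6-joint arm with a two-finger parallel gripper is mounted at the origin on a cart in front of the work surface, level with it; the furniture and walls round the work are solid. World frame = base frame: x ahead of the robot, y to its left, z up, the work surface at z = 0. Lengths are in m, angles in rad, forces in N, time in s.
With the tool pointing down it reaches from about 0.35 to 0.775 m from the base axis. Payload 7.3 kg.
Tool frame: the origin (TCP) lies midway between the tips of the shut fingers; the grasp point (between the pads) lies 19 mm behind it; z points along the fingers, y is the line along which they close (so a half turn about z gives the same grasp; the last joint's range is limited). The gripper opens to 92 mm and grips with 3 to 60 N. Pads are 19 mm wide; open, the fingers measure 130 mm over their backs; the gripper's body (75 mm by 190 mm) begins 47 mm behind the grasp point.
Start: joints at [1.137, 0.342, 1.524, -0, 1.275, -0.146], TCP at [0.149, 0.503, 0.227] pointing down, gripper open.
Joint ranges: [-2.53, 2.53], [-0.77, 2.02], [0.04, 2.7], [-1, 4.14], [0.28, 2.66], [-3.11, 3.11]. Speed limits (rad/s): [2.57, 2.57, 3.14, 3.14, 3.14, 3.14].

INTERFACE

Orientations are given as [roll, pitch, yaw] about the fixed x, y, z axes, in that order (R = Rz(yaw) Ry(pitch) Rx(roll)).
In Python, from cell import monitor, vision, workorder gives the robot as it stands.
- The arm moves only by the tool move_arm, never from a script. Its argument "rows" is a list of rows, each a list of 5 numbers: the shift along the world's x, y, z in mm, then the turn about the world's z in rad, then the closure, from -1 (fully open) to 1 (shut). A call has 1 to 12 rows; each row shifts and turns the commanded pose from where the row before left it; what a row does not reach is not made up. A row lasts 1/10 s, in which the tool goes at most 50 mm and 8.59 degrees, less where a joint would pass 70% of its speed; a pose out of reach is approached as far as the arm can. A call is refused whole if a number of a shift passes 50 or a number of a turn 0.15, either way. A call with a gripper value outside its range is refused whole. The fingers move at their own pace and stop on an object; "newtons" is the grip in N (left out, the last holds). Time passes only in rows, so rows that do not move let the fingers close. It gives the time, the measured TCP pose, the force, the opening and the grip force at its end, in the units of the state.
- monitor.observe(): the state, without advancing time (a new reading comes with each control period).
- vision.read_camera(name): name is "side" or "top"; returns the picture (400x640x3 uint8, red, green, blue); there is no depth.
- vision.get_calibration(name): a dict with "K" (3x3 intrinsics, pixels), "T" (4x4, takes a point from camera to world coordinates). Camera axes: x right, y up, looking along -z (the intrinsics and any distortion apply to the point x, -y, -z); pixel columns grow to the right and rows downward; lengths in m; the calibration is good to about 2 mm. A picture is of the moment at which its call begins. get_calibration takes no time and is no camera call.
- workorder.hand_in(): hands the job in; it is judged then, once.
The state is a dict: "time": time; "qpos": joint angles; "qvel": joint speeds; "joint_efforts": joint torques, N m; "tool_pos": TCP position; "tool_rot": TCP orientation; "contact_force": force on the tool from outside, world axes, zero at the start; "torque": the same for the moment, N m; "opening": finger opening in m; "grip_force": force on a finger pad.
Only numpy, scipy, OpenCV 4.12 (cv2) and the standard library are available. Lean on these libraries where they do the work, as an engineer would, in place of code of your own. Each camera call takes 0.05 s, during which the arm holds its last target. There are 200 camera calls.

TASK

Put the four bench containers (open white dish, white tin, wire spool, amber bottle) in a row on the four rubber pads of the rail, in order of height: the lowest on the pad next to the yellow stud and the tallest at the other end. Each shall stand upright, centred on its own pad; leave the roll of black tape where it lies.

Things in the scene. Friction and masses are not known exactly. Their poses are not given: they have to be found in the camera images.
- dish_mid (a point): centre of the small white open dish, 37 mm across, 10 mm high (the lowest); 20 g; the point lies on its axis half-way up, z along its axis. Grip it round the outside
- tin_mid (a point): centre of the white round flat tin with a plain white lid, 44 mm across, 19 mm high; 50 g; the point lies on its axis half-way up, z along its axis
- spool_mid (a point): centre of the wire spool standing on its flange (black flanges, yellow disc on top, silvery wire), 55 mm across the flanges, 34 mm high; 130 g; the point lies on its axis half-way up, z along its axis. Grip it round both flanges
- bottle_mid (a point): centre of the amber bottle with a black cap ending in a thin upright needle, body 34 mm across up to 58 mm above its foot, 94 mm high in all (the tallest); 45 g; the point lies on its axis half-way up the whole, in the upper part of the body; z along its axis
- pad_1: one of four equal round black rubber pads, 60 mm across, in a straight row on a light aluminium rail lying flat on the bench (70 x 350 mm). The origin is the centre of the pad's underside; its upper face, 2 mm higher, is 10 mm above the bench. Pad centres are 75 mm apart; the pads follow one another along the row as pad_1, pad_2, pad_3, pad_4. The rail is fixed
- pad_2: another of the four equal black pads on the rail (see pad_1): 60 mm across, the origin is the centre of its underside, its upper face 2 mm higher, 10 mm above the bench
- pad_3: another of the four equal black pads on the rail (see pad_1): 60 mm across, the origin is the centre of its underside, its upper face 2 mm higher, 10 mm above the bench
- pad_4: another of the four equal black pads on the rail (see pad_1): 60 mm across, the origin is the centre of its underside, its upper face 2 mm higher, 10 mm above the bench
- yellow_stud: yellow round stud, 26 mm across, 18 mm high, fixed on the rail at one end of the row, 44.5 mm outside the centre of the end pad (beside pad_1 or beside pad_4); the other end carries an equal black stud. Its origin is the centre of its underside, 8 mm above the bench
- tape: roll of black insulating tape lying flat and loose on the bench to the right of the work, 59 mm across, 18 mm high, not to be moved; its origin is the centre of its underside. (Beware: the head of a magnifier lamp hangs fixed over the bench right of the rail, about x 0.56 to 0.78, y -0.09 to 0.10, its underside 0.47 m above the bench.)
Things that resemble listed ones, but are neither listed nor needed, are in the scene too. What is shaped like the part that bears bottle_mid but red or turquoise is not meant.

How it is judged:
By the outcome, as a careful person would: the job done as asked, in the order asked, and still so for the second after the job is handed in, with the robot touching nothing.
It also fails if it takes over 106 s, if anything falls off the work surface, if the arm or the gripper's body presses on something with over 40 N, if the wrist force passes 120 N, or if a joint passes its speed limit or range.

## Working session

There is one attempt and no reset: what is moved stays moved. The work goes in short steps, Python scripts to look and compute and a tool call to move; the robot and the scene stay as the last step left them, time stands still between calls to the robot, and variables do not carry over. Pictures are saved under pics/ and viewed, at most 14 in all, crops included, and the job is handed in when it is done.

Besides the shell and the picture viewer there is one more tool, called as name(argument=value, ...), one argument or row to a line, values as JSON. move_arm: Moves the arm, as the interface text tells. Its arguments: {"type":"object","properties":{"rows":{"type":"array","items":{"type":"array","items":{"type":"number"}}},"newtons":{"type":"number"}},"required":["rows"]}

```bash
mkdir -p pics; cat > h.py <<'E'
import numpy as np, cv2
from cell import monitor, vision, workorder
def shot(n,f):
    im=vision.read_camera(n); cv2.imwrite(f'pics/{f}.png',im[:,:,::-1]); return im
def cal(n):
    c=vision.get_calibration(n); return np.array(c['K']),np.array(c['T']),c
def ray(n,u,v):
    K,T,c=cal(n); d=np.linalg.inv(K)@[u,v,1]; d=T[:3,:3]@[d[0],-d[1],-d[2]]; return T[:3,3],d
def plane(n,u,v,z):
    o,d=ray(n,u,v); return o+d*(z-o[2])/d[2]
def proj(n,p):
    K,T,c=cal(n); q=T[:3,:3].T@(np.array(p)-T[:3,3]); q=K@[q[0],-q[1],-q[2]]; return q[:2]/q[2]
E
python3 - <<'E'
from h import *
for n in('top','side'):
    shot(n,n+'0'); print(cal(n))
print(monitor.observe())
E
```

```text
(array([[394.24298512,   0.        , 323.38094773],
       [  0.        , 394.24298512, 198.9295321 ],
       [  0.        ,   0.        ,   1.        ]]), array([[-0.02403819,  0.99690908, -0.07479609,  0.42362417],
       [-0.99968848, -0.02346759,  0.00849841,  0.21331171],
       [ 0.00671686,  0.07497708,  0.99716264,  0.99376691],
       [ 0.        ,  0.        ,  0.        ,  1.        ]]), {'K': array([[394.24298512,   0.        , 323.38094773],
       [  0.        , 394.24298512, 198.9295321 ],
       [  0.        ,   0.        ,   1.        ]]), 'T': array([[-0.02403819,  0.99690908, -0.07479609,  0.42362417],
       [-0.99968848, -0.02346759,  0.00849841,  0.21331171],
       [ 0.00671686,  0.07497708,  0.99716264,  0.99376691],
       [ 0.        ,  0.        ,  0.        ,  1.        ]])})
(array([[440.37068421,   0.        , 316.16906352],
       [  0.        , 440.37068421, 197.50198782],
       [  0.        ,   0.        ,   1.        ]]), array([[-0.99115156,  0.05766696, -0.11955381,  0.38215337],
       [-0.13241099, -0.36665678,  0.92088552,  1.02374344],
       
[... 509 characters left out ...]
  ,  1.        ]])})
{'time': 0.1, 'qpos': array([ 1.13699382e+00,  3.42664440e-01,  1.52493550e+00,  3.24484947e-05,
        1.27537667e+00, -1.46000385e-01]), 'qvel': array([-0.00081061, -0.00230414, -0.0012377 , -0.00173797, -0.00106238,
        0.00072566]), 'joint_efforts': array([ 1.99052760e-03, -4.32005489e+01, -2.44697446e+01,  7.17674894e-02,
        5.25837787e-02, -7.94115476e-05]), 'tool_pos': array([0.14883468, 0.5030846 , 0.22610365]), 'tool_rot': array([-3.14022793e+00, -2.32040707e-04,  2.85378091e+00]), 'contact_force': array([-0.30406955,  0.40937941,  0.2726625 ]), 'torque': array([ 0.01430658,  0.00499387, -0.00305129]), 'grip_force': 0.0, 'opening': 0.09168150813133685}
```

View pics/top0.png

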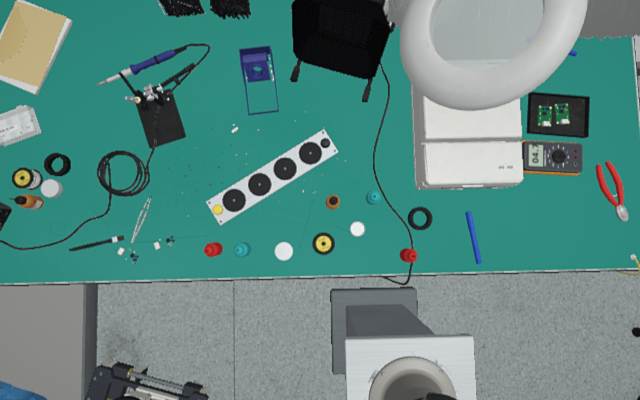

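View pics/side0.png

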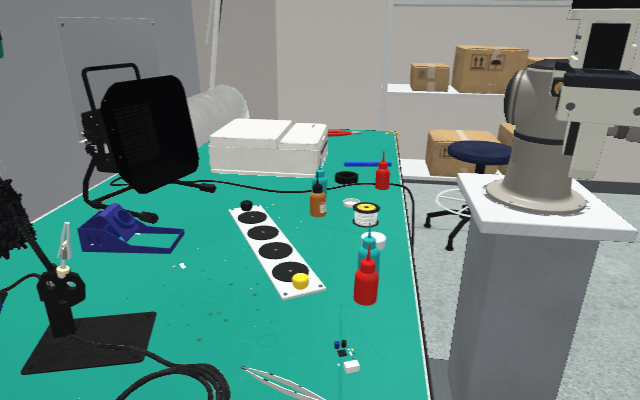

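The top view shows these candidates:
- **Dish:** white discs at (358,229) and (284,251). A lookalike lies at (51,188).
- **Spool:** (323,243). A lookalike lies at (22,178).
- **Bottle:** amber at (333,201). The amber one lying at (28,201) and the red and turquoise ones at (213,250), (241,250), (374,197) and (408,255) are not meant.
- **Rail:** pads at (234,200) to (310,153), with the yellow stud at (217,210).
- **Tape:** (420,218).

Next I measure these and check the choice in one close crop.

```bash
cat >> h.py <<'E'
def blob(im,cond,c,r):
    m=cond(im.astype(int)).astype(np.uint8); k=np.zeros_like(m); cv2.circle(k,c,r,1,-1); m&=k
    cs,_=cv2.findContours(m,cv2.RETR_EXTERNAL,cv2.CHAIN_APPROX_NONE)
    q=max(cs,key=cv2.contourArea); M=cv2.moments(q)
    return np.array([M['m10']/M['m00'],M['m01']/M['m00']]),cv2.fitEllipse(q)[1]
white=lambda a:(a.min(2)>140)
black=lambda a:(a.max(2)<75)
yel=lambda a:(a[:,:,0]>150)&(a[:,:,1]>120)&(a[:,:,2]<110)
amber=lambda a:(a[:,:,0]>a[:,:,1]+25)
spo=lambda a:yel(a)|black(a)
E
python3 - <<'E'
from h import *
im=cv2.imread('pics/top0.png')[:,:,::-1]
def go(name,cond,c,r,z):
    p,e=blob(im,cond,c,r); w=plane('top',*p,z); print(name,p.round(1),np.round(e,1),(np.array(e)*(0.994-z)/394*1e3).round(0),w.round(4),'R',np.hypot(*w[:2]).round(3),'az',np.degrees(np.arctan2(w[1],w[0])).round(0)); return w
go('dishA',white,(358,229),14,.010); go('tinB',white,(284,251),14,.019)
go('spool',spo,(323,243),16,.034); go('spoolyel',yel,(323,243),16,.034)
P=[go('pad',black,c,13,.010) for c in((234,200),(260,184),(285,169),(311,153))]
go('stud',yel,(217,210),10,.026); go('bottle',amber,(333,201),12,.05);go('tape',black,(420,218),17,.018)
print(np.linalg.norm(np.diff(P,axis=0),axis=1))
a=im[180:275,200:430]; b=cv2.imread('pics/side0.png')[160:310,290:410,::-1]
a=cv2.resize(a,None,fx=3.4,fy=3.4,interpolation=2)
cv2.imwrite('pics/c1.png',a[:,:,::-1])
E
```

```text
dishA [357.1 228.5] [13.8 14.3] [35. 36.] [0.4217 0.1227 0.01  ] R 0.439 az 16.0
tinB [283.4 250.9] [17.2 18.1] [43. 45.] [0.3713 0.3061 0.019 ] R 0.481 az 40.0
spool [323.  243.2] [20.6 21. ] [50. 51.] [0.3883 0.2087 0.034 ] R 0.441 az 28.0
spoolyel [323.1 243.3] [14.2 15. ] [34. 37.] [0.3879 0.2084 0.034 ] R 0.44 az 28.0
pad [233.6 199.9] [20.6 21.4] [52. 54.] [0.5003 0.4292 0.01  ] R 0.659 az 41.0
pad [259.1 184.1] [20.6 21.2] [52. 53.] [0.5385 0.365  0.01  ] R 0.651 az 34.0
pad [284.5 168.2] [20.5 21.3] [51. 53.] [0.5771 0.3007 0.01  ] R 0.651 az 28.0
pad [309.8 152.8] [20.4 20.9] [51. 52.] [0.615  0.2364 0.01  ] R 0.659 az 21.0
stud [217.5 209.3] [8.1 9.2] [20. 23.] [0.4769 0.4654 0.026 ] R 0.666 az 44.0
bottle [332.5 201.5] [13.  13.2] [31. 32.] [0.4878 0.1836 0.05  ] R 0.521 az 21.0
tape [419.4 218.1] [22.1 23.4] [55. 58.] [ 0.4437 -0.0317  0.018 ] R 0.445 az -4.0
[0.07470438 0.0749763  0.07462097]
```

View pics/c1.png

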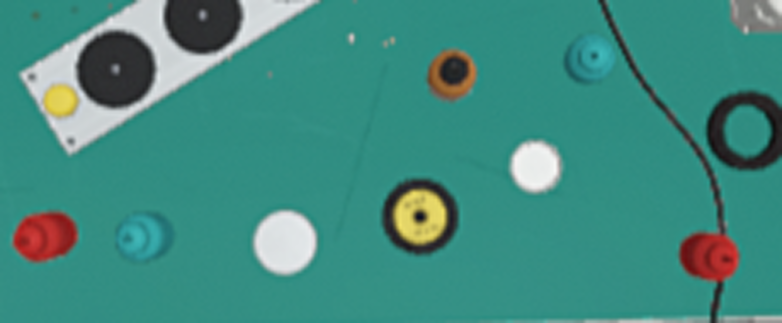

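The crop confirms the choice. The amber bottle is upright at crop (452,74), the yellow-topped spool at (420,216), the larger white disc (about 44 mm, tin) at (285,242), and the smaller one (about 36 mm, dish) at (536,166). The bottle goes first.

move_arm(
  rows=[
    [34,-32,0,-0.124,-1],
    [34,-32,0,-0.124,-1],
    [34,-32,0,-0.124,-1],
    [34,-32,0,-0.124,-1],
    [34,-32,0,-0.124,-1],
    [34,-32,0,-0.125,-1],
    [34,-32,0,0,-1],
    [34,-32,0,0,-1],
    [34,-32,0,0,-1],
    [33,-31,0,0,-1],
    [0,0,0,0,-1],
    [0,0,0,0,-1],
  ],
  newtons=15,
)

```text
time: 1.3
tool_pos: [0.488, 0.1837, 0.226]
tool_rot: [-3.14, -0.001, 2.106]
contact_force: [0.2, 0.7, 0.8]
opening: 0.0916
grip_force: 0.0
```

```bash
python3 - <<'E'
from h import *
im=cv2.imread('pics/side0.png')[:,:,::-1]
amb=lambda a:(a[:,:,0]>a[:,:,1]+35)
p,e=blob(im,amb,(318,204),16); print(p,e)
a=cv2.resize(im[165:315,290:410],None,fx=4,fy=4,interpolation=2); cv2.imwrite('pics/c2.png',a[:,:,::-1])
for n,q in dict(botfoot=(.4878,.1836,0),botsh=(.4878,.1836,.058),needle=(.4878,.1836,.094),spool=(.388,.2086,.034),tin=(.3713,.3061,.019),dish=(.4217,.1227,.01),pad4=(.615,.2364,.01),pad1=(.5003,.4292,.01)).items():
    u=proj('side',q); print(n,u.round(1),'crop',((u-[290,165])*4).round(0))
E
```

```text
[316.55245684 203.44820717] (15.166006088256836, 25.935054779052734)
botfoot [317.6 214. ] crop [110. 196.]
botsh [317.9 188.2] crop [112.  93.]
needle [318.1 171.5] crop [112.  26.]
spool [365.8 206.5] crop [303. 166.]
tin [373.2 235.7] crop [333. 283.]
dish [351.  200.6] crop [244. 142.]
pad4 [251.8 216. ] crop [-153.  204.]
pad1 [289.8 270. ] crop [ -1. 420.]
```

View pics/c2.png

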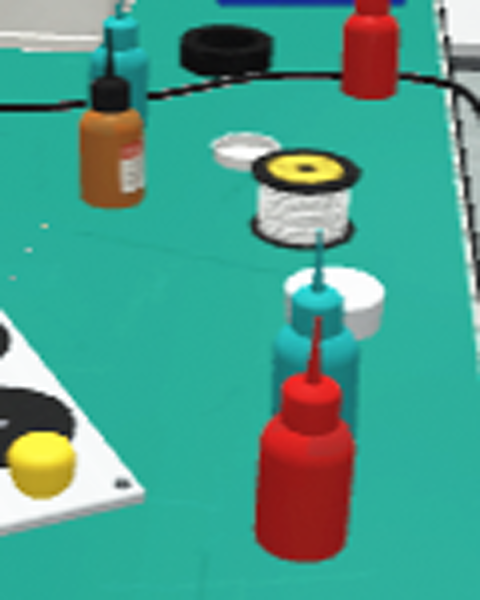

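The side crop agrees with the top-view points: bottle axis at column 112, spool top at (306,167), dish at (246,150). I now descend and grip the bottle.

move_arm(
  rows=[
    [0,0,-45,0,-1],
    [0,0,-45,0,-1],
    [0,0,-40,0,-1],
    [0,0,-30,0,-1],
    [0,0,-30,0,-1],
    [0,0,0,0,1],
    [0,0,0,0,1],
    [0,0,0,0,1],
    [0,0,0,0,1],
    [0,0,0,0,1],
    [0,0,0,0,1],
    [0,0,0,0,1],
  ],
  newtons=10,
)

```text
time: 2.5
tool_pos: [0.4882, 0.1844, 0.0371]
tool_rot: [3.141, 0.0, 2.109]
contact_force: [0.4, 0.1, -0.1]
opening: 0.0403
grip_force: 0.0
```

move_arm(
  rows=[
    [0,0,0,0,1],
    [0,0,0,0,1],
    [0,0,0,0,1],
    [0,0,0,0,1],
    [0,0,15,0,1],
    [0,0,25,0,1],
    [0,0,25,0,1],
    [0,0,0,0,1],
  ],
)

```text
time: 3.3
tool_pos: [0.4899, 0.1849, 0.1046]
tool_rot: [3.136, 0.002, 2.109]
contact_force: [0.2, 0.1, 0.2]
opening: 0.0326
grip_force: 10.0
```

move_arm(
  rows=[
    [20,8,0,0,1],
    [25,10,0,0,1],
    [30,13,0,0,1],
    [30,13,0,0,1],
    [22,9,0,0,1],
    [0,0,0,0,1],
    [0,0,0,0,1],
    [0,0,-15,0,1],
    [0,0,-15,0,1],
    [0,0,0,0,1],
    [0,0,0,0,1],
  ],
)

```text
time: 4.4
tool_pos: [0.6143, 0.2372, 0.0713]
tool_rot: [-3.14, -0.0, 2.109]
contact_force: [1.0, 0.3, -0.3]
opening: 0.0326
grip_force: 10.0
```

```bash
python3 - <<'E'
from h import *
im=shot('side','s1'); shot('top','t1'); s=monitor.observe(); print(s['tool_pos'],s['tool_rot'])
a=cv2.resize(im[60:260,180:380],None,fx=3,fy=3,interpolation=2); cv2.imwrite('pics/c3.png',a[:,:,::-1])
E
```

```text
[0.61521186 0.23745149 0.07238466] [3.14060763e+00 2.58655046e-04 2.10879306e+00]
```

View pics/c3.png

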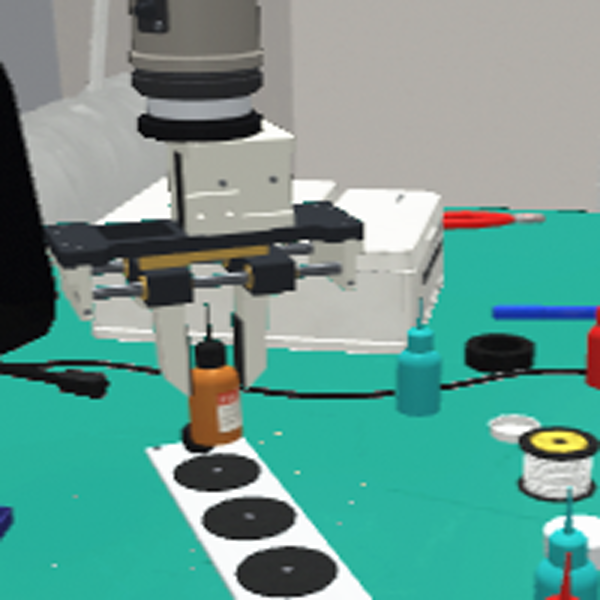

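```bash
python3 - <<'E'
from h import *
for z in(.036,.094,.13): u=proj('side',(.6148,.2372,z)); print(z,((u-[180,60])*3).round(0))
im=cv2.imread('pics/side0.png')
for z in(0,.058,.094): print(proj('side',(.497,.083,z)).round(1))
im=cv2.imread('pics/s1.png')[:,:,::-1].astype(int)
amb=(im[:,:,0]>im[:,:,1]+35)&(im[:,:,2]<im[:,:,1])
for r in range(184,207,2):
    c=np.where(amb[r,235:270])[0]+235; print(r,c.min() if len(c) else 0,c.max() if len(c) else 0,end=' | ')
E
```

```text
0.036 [214. 433.]
0.094 [209. 350.]
0.13 [207. 297.]
[319.3 196.3]
[319.6 172.5]
[319.8 157.2]
184 244 258 | 186 244 259 | 188 245 258 | 190 245 258 | 192 243 258 | 194 244 256 | 196 244 251 | 198 244 251 | 200 244 252 | 202 244 252 | 204 244 259 | 206 244 258 |
```

The crop shows the bottle upright in the gripper (foot at (217,440), cap at (209,350)), over the far pad. I lower it and release.

move_arm(
  rows=[
    [0,0,-12,0,1],
    [0,0,-8,0,1],
    [0,0,-4,0,1],
    [0,0,0,0,1],
    [0,0,0,0,1],
    [0,0,0,0,0.2],
    [0,0,0,0,-0.2],
    [0,0,0,0,-0.6],
    [0,0,0,0,-1],
    [0,0,0,0,-1],
    [0,0,0,0,-1],
    [0,0,0,0,-1],
  ],
)

```text
time: 5.7
tool_pos: [0.615, 0.2374, 0.0477]
tool_rot: [3.142, 0.0, 2.109]
contact_force: [-0.1, -0.5, 1.0]
opening: 0.0801
grip_force: 0.0
```

move_arm(
  rows=[
    [0,0,0,0,-1],
    [0,0,30,0,-1],
    [0,0,45,0,-1],
    [0,0,45,0,-1],
    [-30,0,0,0,-1],
    [-45,-5,0,0,-1],
    [-45,-7,0,0,-1],
    [-45,-7,0,0,-1],
    [-40,-7,0,0,-1],
    [-22,-2,0,0,-1],
    [0,0,0,0,-1],
    [0,0,0,0,-1],
  ],
)

```text
time: 6.9
tool_pos: [0.3889, 0.2097, 0.1683]
tool_rot: [3.139, 0.001, 2.109]
contact_force: [0.9, 0.5, 0.8]
opening: 0.092
grip_force: 0.0
```

```bash
python3 - <<'E'
from h import *
im=shot('side','s2'); t=shot('top','t2'); s=monitor.observe(); print(s['tool_pos'],s['tool_rot'],s['time'])
a=cv2.resize(im[140:240,200:300],None,fx=5,fy=5,interpolation=2);b=cv2.resize(t[125:225,250:350],None,fx=5,fy=5,interpolation=2); cv2.imwrite('pics/c4.png',cv2.resize(np.hstack([a,b])[:,:,::-1],(800,400)))
for z in(.01,.068,.104): u=proj('side',(.615,.2364,z)); print(z,u.round(1),((u-[200,140])*4).round(0), ((proj('top',(.615,.2364,z))-[250,125])*4+[400,0]).round(0))
E
```

```text
[0.38947888 0.20967648 0.16797478] [3.14006078e+00 3.99568475e-04 2.10853889e+00] 7.0
0.01 [251.8 216. ] [207. 304.] [639. 111.]
0.068 [250.5 189.2] [202. 197.] [636.  92.]
0.104 [249.6 171.8] [198. 127.] [635.  80.]
```

View pics/c4.png

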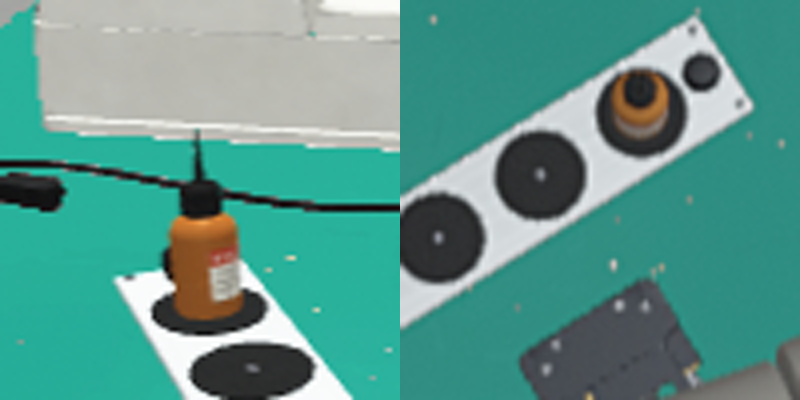

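The bottle stands centred on the far pad: in the side half the foot spans columns 175–245 and the pad 152–267. Now the spool.

move_arm(
  rows=[
    [0,0,-45,0,-1],
    [0,0,-45,0,-1],
    [0,0,-40,0,-1],
    [0,0,-22,0,-1],
    [0,0,-11,0,-1],
    [0,0,0,0,1],
    [0,0,0,0,1],
    [0,0,0,0,1],
    [0,0,0,0,1],
    [0,0,0,0,1],
    [0,0,0,0,1],
    [0,0,0,0,1],
  ],
  newtons=20,
)

```text
time: 8.2
tool_pos: [0.3883, 0.2095, 0.0053]
tool_rot: [3.141, 0.0, 2.109]
contact_force: [-0.4, -1.2, 6.8]
opening: 0.0519
grip_force: 20.0
```

move_arm(
  rows=[
    [0,0,0,0,1],
    [0,0,0,0,1],
    [0,0,15,0,1],
    [0,0,25,0,1],
    [0,0,30,0,1],
    [0,0,0,0,1],
  ],
)

```text
time: 8.8
tool_pos: [0.39, 0.2102, 0.0776]
tool_rot: [3.135, 0.001, 2.109]
contact_force: [-0.5, 0.1, -1.6]
opening: 0.0517
grip_force: 20.0
```

move_arm(
  rows=[
    [20,10,0,0,1],
    [35,17,0,0,1],
    [40,19,0,0,1],
    [40,20,0,0,1],
    [34,16,0,0,1],
    [20,10,0,0,1],
    [0,0,0,0,1],
    [0,0,-30,0,1],
    [0,0,-15,0,1],
    [0,0,0,0,1],
    [0,0,0,0,1],
  ],
)

```text
time: 9.9
tool_pos: [0.5765, 0.3012, 0.0296]
tool_rot: [-3.141, -0.0, 2.109]
contact_force: [0.8, 0.2, -0.5]
opening: 0.0519
grip_force: 20.0
```

```bash
python3 - <<'E'
from h import *
im=shot('side','s3'); s=monitor.observe(); print(s['tool_pos'],s['tool_rot'],s['time'])
a=cv2.resize(im[100:280,180:360],None,fx=3.3,fy=3.3,interpolation=2); cv2.imwrite('pics/c5.png',a[:,:,::-1])
for z in(.025,.059): u=proj('side',(.5771,.3007,z)); print(z,u.round(1),((u-[180,100])*3.3).round(0))
E
```

```text
[0.57714015 0.30148282 0.03048951] [3.14070588e+00 1.34421861e-04 2.10879439e+00] 9.95
0.025 [262. 224.] [271. 409.]
0.059 [261.3 207.2] [268. 354.]
```

View pics/c5.png

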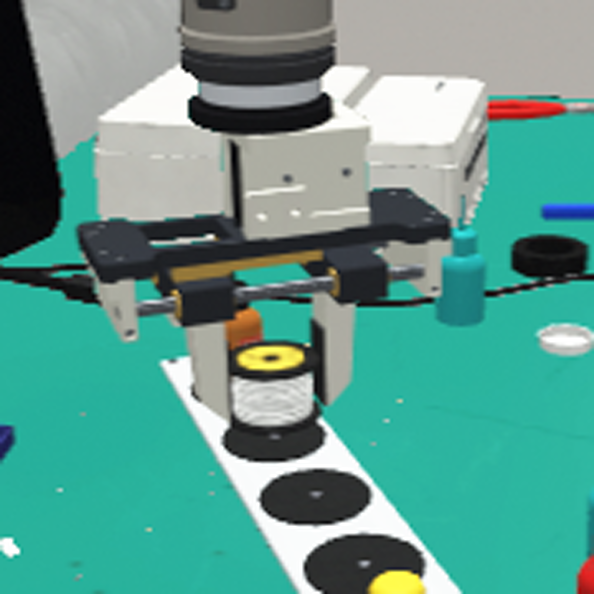

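The spool hangs level over the third pad from the stud, with its top at (270,356) against an expected (268,354). I lower it, release, and move on over the tin.

move_arm(
  rows=[
    [0,0,-8,0,1],
    [0,0,-4,0,1],
    [0,0,-2.5,0,1],
    [0,0,0,0,1],
    [0,0,0,0,1],
    [0,0,0,0,0],
    [0,0,0,0,-0.5],
    [0,0,0,0,-1],
    [0,0,0,0,-1],
    [0,0,0,0,-1],
    [0,0,0,0,-1],
    [0,0,0,0,-1],
  ],
)

```text
time: 11.15
tool_pos: [0.577, 0.3014, 0.0152]
tool_rot: [3.141, 0.0, 2.109]
contact_force: [0.1, -0.2, -1.2]
opening: 0.0907
grip_force: 0.0
```

move_arm(
  rows=[
    [0,0,30,0,-1],
    [0,0,45,0,-1],
    [0,0,45,0,-1],
    [0,0,30,0,-1],
    [-40,1,0,0,-1],
    [-45,1,0,0,-1],
    [-45,1,0,0,-1],
    [-40,1,0,0,-1],
    [-36,1,0,0,-1],
    [0,0,0,0,-1],
    [0,0,0,0,-1],
  ],
)

```text
time: 12.25
tool_pos: [0.3711, 0.3068, 0.1658]
tool_rot: [3.14, 0.0, 2.11]
contact_force: [0.2, -0.6, -0.5]
opening: 0.0913
grip_force: 0.0
```

```bash
python3 - <<'E'
from h import *
t=shot('top','t3'); s=monitor.observe(); print(s['tool_pos'],s['tool_rot'],s['time'])
p,e=blob(t,yel,(286,166),12); print(p,e,plane('top',*p,.044))
E
```

```text
[0.37192626 0.30676677 0.16571251] [3.13969399e+00 2.24474016e-04 2.10903913e+00] 12.3
[283.19017764 165.89759666] (14.156394004821777, 14.469779014587402) [0.57762032 0.30090456 0.044     ]
```

The spool is within 0.6 mm of its pad centre. Now the tin.

move_arm(
  rows=[
    [0,0,-45,0,-1],
    [0,0,-45,0,-1],
    [0,0,-40,0,-1],
    [0,0,-20,0,-1],
    [0,0,-11,0,-1],
    [0,0,0,0,1],
    [0,0,0,0,1],
    [0,0,0,0,1],
    [0,0,0,0,1],
    [0,0,0,0,1],
    [0,0,0,0,1],
    [0,0,0,0,1],
  ],
  newtons=12,
)

```text
time: 13.5
tool_pos: [0.3711, 0.3065, 0.0045]
tool_rot: [3.141, 0.0, 2.109]
contact_force: [0.1, -0.2, 3.0]
opening: 0.0437
grip_force: 12.0
```

move_arm(
  rows=[
    [0,0,0,0,1],
    [0,0,0,0,1],
    [0,0,0,0,1],
    [0,0,15,0,1],
    [0,0,25,0,1],
    [0,0,30,0,1],
    [0,0,0,0,1],
  ],
)

```text
time: 14.2
tool_pos: [0.3728, 0.3076, 0.0772]
tool_rot: [3.135, 0.0, 2.109]
contact_force: [0.3, -0.3, -1.2]
opening: 0.0435
grip_force: 12.0
```

move_arm(
  rows=[
    [20,7,0,0,1],
    [35,12,0,0,1],
    [40,14,0,0,1],
    [40,14,0,0,1],
    [32.5,12,0,0,1],
    [0,0,0,0,1],
    [0,0,0,0,1],
    [0,0,-30,0,1],
    [0,0,-18,0,1],
    [0,0,-6,0,1],
    [0,0,-3,0,1],
    [0,0,-2,0,1],
  ],
)

```text
time: 15.4
tool_pos: [0.5385, 0.3656, 0.0159]
tool_rot: [3.141, 0.0, 2.109]
contact_force: [-0.4, -0.7, 0.5]
opening: 0.0432
grip_force: 12.0
```

move_arm(
  rows=[
    [0,0,0,0,1],
    [0,0,0,0,1],
    [0,0,0,0,0],
    [0,0,0,0,-0.5],
    [0,0,0,0,-1],
    [0,0,0,0,-1],
    [0,0,0,0,-1],
    [0,0,0,0,-1],
    [0,0,0,0,-1],
    [0,0,35,0,-1],
    [0,0,45,0,-1],
    [0,0,45,0,-1],
  ],
)

```text
time: 16.6
tool_pos: [0.5381, 0.3652, 0.1412]
tool_rot: [-3.14, -0.0, 2.109]
contact_force: [1.0, -0.2, 0.2]
opening: 0.0914
grip_force: 0.0
```

move_arm(
  rows=[
    [0,0,26,0,-1],
    [-17,-33,0,0,-1],
    [-21,-42,0,0,-1],
    [-21,-42,0,0,-1],
    [-21,-42,0,0,-1],
    [-21,-42,0,0,-1],
    [-15,-41,0,0,-1],
    [0,0,0,0,-1],
    [0,0,0,0,-1],
  ],
)

```text
time: 17.5
tool_pos: [0.4228, 0.1229, 0.1668]
tool_rot: [3.14, 0.0, 2.107]
contact_force: [0.8, 1.4, 0.2]
opening: 0.0921
grip_force: 0.0
```

```bash
python3 - <<'E'
from h import *
t=shot('top','t4');sd=shot('side','s4'); s=monitor.observe(); print(s['tool_pos'],s['tool_rot'],s['time'])
w2=lambda a:(a.min(2)>140)
p,e=blob(t,w2,(259,184),11); print(p,e,plane('top',*p,.029))
a=cv2.resize(t[130:230,200:340],(700,500),interpolation=2); cv2.imwrite('pics/c6.png',a[:,:,::-1])
E
```

```text
[0.42320603 0.12407531 0.16649432] [3.14036281e+00 1.98186090e-04 2.10905841e+00] 17.6
[258.02385965 183.02245614] (17.42926025390625, 17.548152923583984) [0.53898391 0.36480664 0.029     ]
```

View pics/c6.png

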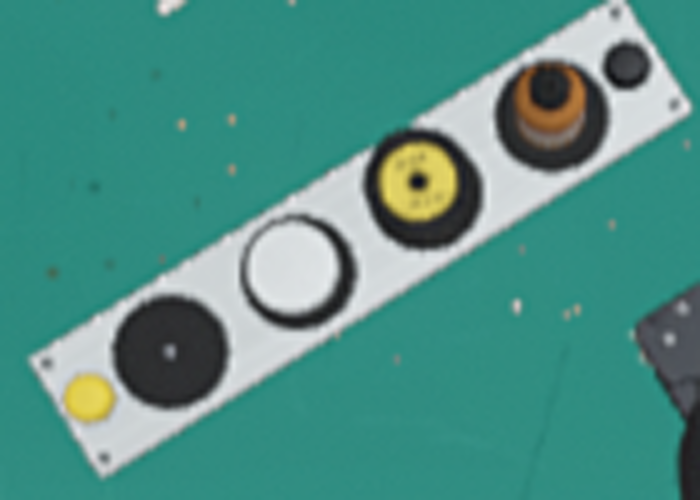

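The tin is centred on pad 2 at (295,268). The spool and bottle stand well at (420,182) and (550,105). Now the dish.

move_arm(
  rows=[
    [-1,0,-45,0,-1],
    [0,0,-45,0,-1],
    [0,0,-40,0,-1],
    [0,0,-21,0,-1],
    [0,0,-11.5,0,-1],
    [0,0,0,0,1],
    [0,0,0,0,1],
    [0,0,0,0,1],
    [0,0,0,0,1],
    [0,0,0,0,1],
    [0,0,0,0,1],
    [0,0,0,0,1],
  ],
  newtons=6,
)

```text
time: 18.8
tool_pos: [0.4216, 0.1234, 0.004]
tool_rot: [3.141, 0.0, 2.109]
contact_force: [0.5, -0.3, 0.2]
opening: 0.0401
grip_force: 0.0
```

move_arm(
  rows=[
    [0,0,0,0,1],
    [0,0,0,0,1],
    [0,0,0,0,1],
    [0,0,0,0,1],
    [0,0,15,0,1],
    [0,0,35,0,1],
    [0,0,45,0,1],
    [0,0,30,0,1],
    [0,0,0,0,1],
  ],
)

```text
time: 19.7
tool_pos: [0.4239, 0.1238, 0.1324]
tool_rot: [3.134, 0.003, 2.109]
contact_force: [0.2, -0.2, -0.4]
opening: 0.0354
grip_force: 6.0
```

move_arm(
  rows=[
    [5,25,0,0,1],
    [10,40,0,0,1],
    [12,45,0,0,1],
    [12,45,0,0,1],
    [12,45,0,0,1],
    [12,45,0,0,1],
    [10,40,0,0,1],
    [6,21.5,0,0,1],
    [0,0,0,0,1],
    [0,0,-45,0,1],
    [0,0,-40,0,1],
    [0,0,-10,0,1],
  ],
)

```text
time: 20.9
tool_pos: [0.4973, 0.4269, 0.028]
tool_rot: [-3.131, 0.001, 2.108]
contact_force: [-0.2, -0.6, -0.7]
opening: 0.0355
grip_force: 6.0
```

```bash
python3 - <<'E'
from h import *
sd=shot('side','s5'); s=monitor.observe(); print(s['tool_pos'],s['opening'])
a=cv2.resize(sd[180:300,220:380],(800,600),interpolation=2); cv2.imwrite('pics/c7.png',a[:,:,::-1])
print((proj('side',(.5003,.4292,.04))-[220,180])*5)
E
```

```text
[0.49796214 0.42739334 0.02886122] 0.03532287121679175
[347.71363408 366.25521638]
```

View pics/c7.png

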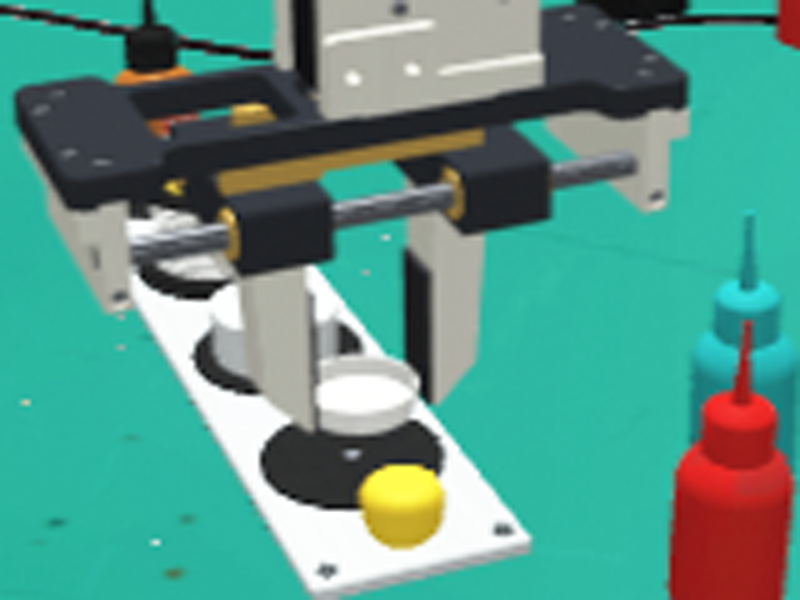

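The dish is held level at about (367,395), above the pad centred at (350,455). I let it settle before lowering.

move_arm(
  rows=[
    [0,0,0,0,1],
    [0,0,0,0,1],
    [0,0,0,0,1],
  ],
)

```text
time: 21.25
tool_pos: [0.5017, 0.4306, 0.0361]
tool_rot: [3.138, -0.0, 2.109]
contact_force: [0.2, -0.2, -0.3]
opening: 0.0352
grip_force: 6.0
```

move_arm(
  rows=[
    [0,0,0,0,1],
    [0,0,0,0,1],
    [0,0,-10,0,1],
    [0,0,0,0,1],
    [0,0,0,0,1],
    [0,0,0,0,1],
  ],
)

```text
time: 21.85
tool_pos: [0.5005, 0.4299, 0.0236]
tool_rot: [-3.141, 0.0, 2.109]
contact_force: [0.0, -0.4, 0.5]
opening: 0.0356
grip_force: 6.0
```

Settled at (0.5005, 0.4299). I lower by 10 mm to 13.6 mm.

move_arm(
  rows=[
    [0,0,-5,0,1],
    [0,0,-3,0,1],
    [0,0,-2,0,1],
    [0,0,0,0,1],
    [0,0,0,0,1],
    [0,0,0,0,0.2],
    [0,0,0,0,-0.3],
    [0,0,0,0,-1],
    [0,0,0,0,-1],
    [0,0,0,0,-1],
    [0,0,0,0,-1],
    [0,0,0,0,-1],
  ],
)

```text
time: 23.05
tool_pos: [0.5005, 0.43, 0.0137]
tool_rot: [3.141, -0.0, 2.109]
contact_force: [0.3, 0.5, 0.4]
opening: 0.0802
grip_force: 0.0
```

move_arm(
  rows=[
    [0,0,20,0,-1],
    [0,0,45,0,-1],
    [0,0,45,0,-1],
    [0,0,45,0,-1],
    [-30,-5,0,0,-1],
    [-45,-5,0,0,-1],
    [-45,-5,0,0,-1],
    [-40,-5,0,0,-1],
    [0,0,0,0,-1],
    [0,0,0,0,-1],
    [0,0,0,0,-1],
  ],
)

```text
time: 24.15
tool_pos: [0.3417, 0.4103, 0.169]
tool_rot: [3.14, 0.0, 2.108]
contact_force: [0.4, 0.0, -0.0]
opening: 0.0916
grip_force: 0.0
```

```bash
python3 - <<'E'
from h import *
t=shot('top','t6');sd=shot('side','s6'); s=monitor.observe(); print(s['tool_pos'],s['time'],s['contact_force'])
p,e=blob(t,white,(233,199),11); print(p,e,plane('top',*p,.02))
p,e=blob(t,white,(259,184),11); print(plane('top',*p,.029))
p,e=blob(t,yel,(284,166),12); print(plane('top',*p,.044))
p,e=blob(t,black,(420,218),17); print('tape',plane('top',*p,.018))
a=cv2.resize(t[130:230,200:340],(560,400),interpolation=2); b=cv2.resize(sd[160:300,220:360],(240,240),interpolation=2)
c=np.zeros((400,800,3),np.uint8); c[:,:560]=a; c[:240,560:]=b; cv2.imwrite('pics/c8.png',c[:,:,::-1])
E
```

```text
[0.34171599 0.41006517 0.16862423] 24.25 [ 0.3043397  -0.84842685  0.20557423]
[232.94426919 199.16088328] (14.152673721313477, 14.413803100585938) [0.50135537 0.42862531 0.02      ]
[0.53895891 0.36490321 0.029     ]
[0.57762032 0.30090456 0.044     ]
tape [ 0.44370154 -0.03171129  0.018     ]
```

View pics/c8.png

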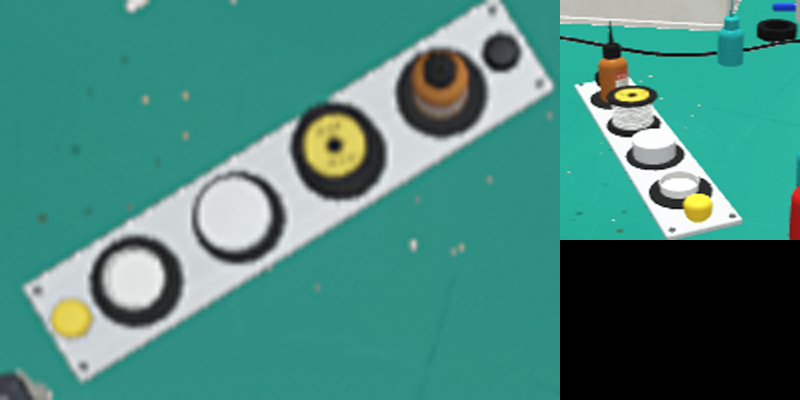

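All four stand in order, each near its pad centre: dish (135,280), tin (233,215), spool (335,146), bottle (440,90). Measured offsets from the pad centres are 1.2 mm or less for the dish, tin and spool. The tape has not moved, so I hand in.

```bash
python3 -c "
from cell import workorder; print(workorder.hand_in())"
```

```text
the job is handed in; nothing more can be done
None
```

The job is handed in: from the yellow stud outward stand the dish, tin, spool and bottle, upright on their pads (dish, tin and spool within about 1.2 mm of centre, bottle checked by eye only), with the tape unmoved and about 24 s used.

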